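Brush out the tall mug

ROBOT

A 6-joint arm with a two-finger parallel gripper is mounted at the origin on a cart in front of the work surface, level with it; the furniture and walls round the work are solid. World frame = base frame: x ahead of the robot, y to its left, z up, the work surface at z = 0. Lengths are in mm, angles in rad, forces in N, time in s.
With the tool pointing down it reaches from about 350 to 775 mm from the base axis. Payload 7.3 kg.
Tool frame: the origin (TCP) lies on the front face of the gripper's body, between the roots of the fingers; the fingertips stand 66 mm ahead of it and the grasp point (between the pads) lies 47 mm ahead of it (bot.tcp_to_grasp is the z of the grasp point in the tool frame, in mm); z points along the fingers, y is the direction in which the jaws open and shut (so a half turn about z gives the same grasp; the last joint's range is limited). The gripper opens to 92 mm and grips with 3 to 60 N. Pads are 19 mm wide; open, the fingers measure 130 mm over their backs; the gripper's body (75 mm by 190 mm) begins 47 mm behind the grasp point.
Start: joints at [0.99, 0.342, 1.524, -0, 1.275, -0.146], TCP at [221.13, 476.172, 292.241] pointing down, gripper open.
Joint ranges: [-2.53, 2.53], [-0.77, 2.02], [0.04, 2.7], [-1, 4.14], [0.28, 2.66], [-3.11, 3.11]. Speed limits (rad/s): [2.57, 2.57, 3.14, 3.14, 3.14, 3.14].

INTERFACE

Orientations are given as [roll, pitch, yaw] about the fixed x, y, z axes, in that order (R = Rz(yaw) Ry(pitch) Rx(roll)).
In Python, from plant import bot gives the robot as it stands.
- The arm moves only by the tool carry_out, never from a script. Its argument "deltas" is a list that holds one entry, the list of rows, each a list of 4 numbers: the shift along the tool's x, y, z in mm, then the turn about the tool's z in units of 5 degrees (1.0 is 5 degrees). A call has 1 to 20 rows; each row is the pose to reach, as a shift and turn from the pose commanded when the call began, along the tool's axes at that moment; what a row does not reach only later rows make up. A row lasts 1/10 s, in which the tool goes at most 50 mm and 8.59 degrees, less where a joint would pass 70% of its speed; a pose out of reach is approached as far as the arm can. A call with a gripper value outside its range is refused whole. "fingers" is the finger opening in mm, from 0 to 91.8, set as the call begins (left out, the last holds). The fingers move at their own pace and stop on an object; the grip force is fixed at half the most. Time passes only in rows, so rows that repeat a pose let the fingers close. It gives the time, the measured TCP pose, the force and the opening at its end, in the units of the state.
- bot.get_obs(): the state, without advancing time (a new reading comes with each control period).
- bot.capture(name): name is "scene" or "top" or "wrist"; returns (picture, depth): 384x512x3 uint8, blue, green, red; 384x512 float32, mm along the optical axis (not along the pixel's ray), 0 where there is no reading.
- bot.camera_model(name): a dict with "K" (3x3 intrinsics, pixels), "distortion" ([k1, k2, p1, p2, k3] as OpenCV has them; the pictures are not rectified), "camera_from_world" (4x4, takes a point from world to camera coordinates). Camera axes: x right, y down, z forward; pixel columns grow to the right and rows downward; lengths in mm; the calibration is good to about 2 mm. A picture is of the moment at which its call begins: read the wrist's pose just before it. camera_model takes no time and is no camera call; for the wrist camera it gives the pose at the moment of the call.
- bot.close_job(): hands the job in, once; it reports no verdict.
The state is a dict: "time": time; "joint_positions": joint angles; "dq": joint speeds; "tau": joint torques, N m; "tool_pos": TCP position; "tcp_rot": TCP orientation; "contact_force": force on the tool from outside, world axes, zero at the start; "moment": the same for the moment, N m; "grip_width": finger opening in mm.
Only numpy, scipy, OpenCV 4.12 (cv2) and the standard library are available. Lean on these libraries where they do the work, as an engineer would, in place of code of your own. Each camera call takes 0.05 s, during which the arm holds its last target. There are 200 camera calls.

TASK

The tall mug has stood unused and wants a quick dip of the cup brush before tea. Take the cup brush by its handle out of its metal holder, dip the brush head into the tall mug (not the short one) until it is close to the bottom, lift it clear of the mug again, and put the brush back in its holder head down and let go. Leave both mugs standing where they are.

Things in the scene. Friction and masses are not known exactly. Their poses are not given: they have to be found in the camera images.
- cup_brush: Cup brush, standing upright, head down, in its holder; 150 mm long, about 90 g. Origin: centre of the flat lower end of the head; z runs along the brush up to the handle end. From the lower end: ribbed grey head, 32 mm across, 0 to 50 mm; thin steel neck 8 mm across, 54 to 70 mm; round beech handle 24 mm across, 80 to 143 mm, top at 150 mm. Grip the handle from above, best 112 to 122 mm from the lower end.
- brush_holder: Brush holder: plain steel beaker, open on top, on a dark round foot 86 mm across; does not move. Origin: centre of the foot's underside, z up. Inner floor at 8 mm, rim at 58 mm height; 56 mm wide inside, a little wider at the rim (68 mm outside). The brush stands loosely on the inner floor.
- tall_mug_floor (a point): Centre of the inner floor of the tall mug, the one to be brushed out; z up. White with a dark band, its walls widen toward the top; it is the tallest mug on the worktop. Rim 99 mm above this point (107 mm above the worktop), about 80 mm wide inside at the rim and 55 mm at the bottom, walls about 4 mm. Loose, about 0.35 kg. The handle points to -y of this frame and reaches 83 mm from the mug's axis.
- short_mug_floor (a point): Centre of the inner floor of the short mug, a bystander; z up. Squat, straight-sided, 86 mm wide, rim 91 mm above the worktop; handle to -y, reaching 74 mm from its axis. Loose.

How it is judged:
By the outcome, as a careful person would: the job done as asked, in the order asked, and still so for the second after the job is handed in, with the robot touching nothing.
It also fails if it takes over 54 s, if anything falls off the work surface, if the arm or the gripper's body presses on something with over 40 N, if the wrist force passes 120 N, or if a joint passes its speed limit or range.

## Working session

There is one attempt and no reset: what is moved stays moved. The work goes in short steps, Python scripts to look and compute and a tool call to move; the robot and the scene stay as the last step left them, time stands still between calls to the robot, and variables do not carry over. Pictures are saved under pics/ and viewed, about 8 in all and at most 12, crops included, and the job is handed in when it is done.

Besides the shell and the picture viewer there is one more tool, called after "Emit:" by a JSON object that holds its "fn" and its "kwargs", one argument or row to a line. carry_out: Moves the arm, as the interface text tells. Its arguments: {"type":"object","properties":{"deltas":{"type":"array","items":{"type":"array","items":{"type":"array","items":{"type":"number"}}}},"fingers":{"type":"number"}},"required":["deltas"]}

```bash
mkdir -p pics; ls; cat > h.py <<'E'
import numpy as np, cv2
from plant import bot
def cap(n):
    m=bot.camera_model(n); p,d=bot.capture(n); return m,p,d
def cloud(m,d):
    K=np.array(m["K"],float);T=np.linalg.inv(np.array(m["camera_from_world"]))
    h,w=d.shape;u,v=np.meshgrid(np.arange(w),np.arange(h))
    uv=np.stack([u,v],-1).reshape(-1,1,2).astype(np.float64)
    n=cv2.undistortPoints(uv,K,np.array(m["distortion"],float)).reshape(h,w,2)
    P=np.dstack([n[...,0]*d,n[...,1]*d,d])
    W=P@T[:3,:3].T+T[:3,3]; W[d<=0]=np.nan
    return W
E
python3 - <<'E'
from h import *
print(bot.get_obs())
ims=[]
for n in ["scene","top"]:
    m,p,d=cap(n); np.savez(n+".npz",p=p,W=cloud(m,d)); ims.append(p)
    T=np.linalg.inv(np.array(m["camera_from_world"]));print(n,T.round(2).tolist(),(d>0).mean())
    cv2.imwrite(f"pics/{n}1.png",p)
E
```

```text
pics
{'time': 0.0, 'joint_positions': array([ 9.89970762e-01,  3.42703885e-01,  1.52503052e+00, -2.99346873e-05,
        1.27541277e+00, -1.46025118e-01]), 'dq': array([ 0.00065192,  0.00179374,  0.00106109,  0.0013705 , -0.00047412,
       -0.00040178]), 'tau': array([ 1.23628652e-04, -4.31256759e+01, -2.44217688e+01,  7.16289645e-02,
        5.61873545e-02, -1.03188765e-04]), 'tool_pos': array([220.96708969, 475.88234334, 291.54995879]), 'tcp_rot': array([-3.14005051e+00, -1.97872929e-04,  2.70680079e+00]), 'contact_force': array([0.23561164, 0.81924265, 0.18115175]), 'moment': array([-0.01626797, -0.05992245,  0.0402397 ]), 'grip_width': 91.82268139001796}
scene [[0.83, -0.36, 0.42, 97.32], [-0.56, -0.51, 0.66, -555.96], [-0.02, -0.78, -0.62, 569.77], [0.0, 0.0, 0.0, 1.0]] 0.9960123697916666
top [[-0.0, -0.98, 0.2, 280.58], [-1.0, 0.01, 0.02, -18.95], [-0.02, -0.2, -0.98, 917.2], [0.0, 0.0, 0.0, 1.0]] 0.9961446126302084
```

View pics/scene1.png

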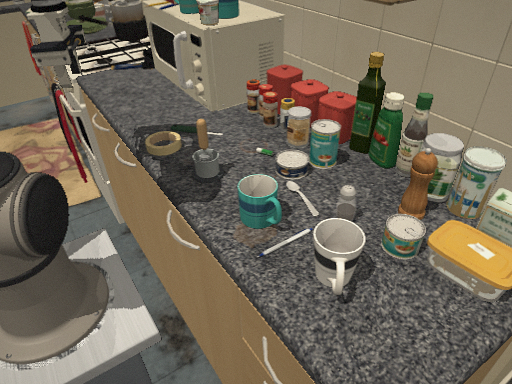

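View pics/top1.png

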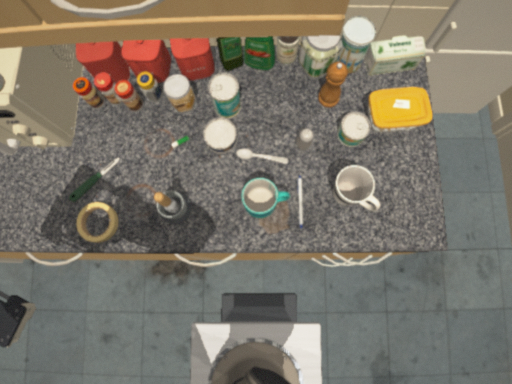

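The scene picture shows the brush in its holder at about (203,145), the teal short mug at (258,200) and the white tall mug at (338,250). In the top picture they are at (168,203), (262,195) and (356,185).

```bash
cat > m.py <<'E'
from h import *
def circ(P):
    A=np.c_[2*P[:,:2],np.ones(len(P))];s=np.linalg.lstsq(A,(P[:,:2]**2).sum(1),rcond=None)[0]
    return s[:2].round(1),np.sqrt(s[2]+s[0]**2+s[1]**2).round(1)
def box(W,c,r,z0,z1):
    P=W.reshape(-1,3);P=P[~np.isnan(P[:,0])]
    return P[(np.hypot(P[:,0]-c[0],P[:,1]-c[1])<r)&(P[:,2]>z0)&(P[:,2]<z1)]
E
python3 - <<'E'
from m import *
S=np.load("scene.npz");T=np.load("top.npz")
for nm,st,ss in [("brush",(202,166),(145,203)),("short",(195,262),(200,258)),("tall",(185,356),(255,338))]:
    print(nm)
    for lab,D,(r,c) in [("top",T,st),("scene",S,ss)]:
        W=D["W"]; q=np.nanmedian(W[r-4:r+5,c-4:c+5].reshape(-1,3),0); print(lab,q.round())
c0={"brush":None}
for lab,D in [("top",T),("scene",S)]:
    W=D["W"]
    for nm,(r,c),zs in [("tall",(185,356),(100,112)),("short",(195,262),(84,96)),("holder",(203,170),(50,62)),("brush",(203,170),(90,170))]:
        q=np.nanmedian(T["W"][r-4:r+5,c-4:c+5].reshape(-1,3),0)
        P=box(W,q,75,*zs)
        if len(P)<5: print(lab,nm,len(P));continue
        print(lab,nm,len(P),circ(P),P.min(0).round(),P.max(0).round(),P.mean(0).round(1))
        if nm=="brush":
            for z in range(70,165,10):
                b=P[abs(P[:,2]-z)<5]
                if len(b):print(z,b.mean(0).round(1),np.ptp(b,axis=0).round(),len(b))
E
```

```text
brush
top [433. 200. 112.]
scene [435. 201.  91.]
short
top [470. -21.   8.]
scene [430. -48.  78.]
tall
top [ 492. -262.   18.]
scene [ 444. -266.   95.]
top tall 228 (array([ 475. , -235.7]), np.float64(42.3)) [ 431. -279.  100.] [ 518. -192.  110.] [ 476.9 -238.5  105.4]
top short 230 (array([453.1, -16.8]), np.float64(42.3)) [410. -77.  84.] [495.  29.  94.] [455.3 -21.1  89. ]
top holder 216 (array([441.8, 207. ]), np.float64(26.3)) [409. 173.  50.] [474. 239.  62.] [439.5 203.9  56.7]
top brush 173 (array([438.5, 205.8]), np.float64(9.1)) [428. 195.  90.] [451. 218. 162.] [436.7 203.2 138.4]
90 [434.3 199.2  93. ] [16. 10.  4.] 6
100 [433.8 200.6 100.2] [17. 15.  7.] 12
110 [434.9 200.4 110.3] [22. 17. 10.] 17
120 [435.9 198.5 119.6] [18. 11.  9.] 14
130 [434.  200.  130.8] [16. 15.  7.] 14
140 [434.6 200.3 140. ] [18. 12.  9.] 14
150 [436.8 204.  151.2] [23. 22.  9.] 43
160 [439.5 207.3 157.5] [18. 18.  6.] 53
scene tall 358 (array([ 473.5, -235.6]), np.float64(43.0)) [ 429. -280.  100.] [ 519. -190.  107.] [ 475.2 -237.9  103.2]
scene short 219 (array([452.1, -15.1]), np.float64(41.3)) [409. -71.  84.] [494.  29.  90.] [451.7 -16.3  86.9]
scene holder 197 (array([440.4, 208.1]), np.float64(26.1)) [407. 173.  50.] [474. 241.  61.] [438.6 206.   54.6]
scene brush 253 (array([437.9, 206.4]), np.float64(9.3)) [426. 194.  90.] [450. 216. 157.] [435.7 201.7 125.3]
90 [435.9 200.6  92.4] [20. 19.  4.] 19
100 [435.8 200.7 100.2] [24. 15. 10.] 35
110 [435.  201.8 110. ] [20. 20.  9.] 35
120 [435.7 200.9 120.1] [23. 16. 10.] 35
130 [435.2 201.1 130.1] [19. 17. 10.] 35
140 [435.5 201.4 140.1] [22. 16. 10.] 37
150 [436.3 202.9 150.8] [22. 18.  9.] 48
160 [438.5 207.6 155.9] [11. 11.  2.] 9
```

Emit:
{"fn": "carry_out", "kwargs": {
  "deltas": [
    [[-20, -10, 0, 0], [-50, -25, 0, 0], [-90, -44, 0, 0], [-130, -64, 0, 0], [-170, -84, 0, 0], [-210, -104, 0, 0], [-250, -123, 0, 0], [-280, -138, 0, 0], [-300, -148, 0, 0], [-311, -153.5, 0, 0], [-311, -153.5, 0, 0], [-311, -153.5, 0, 0], [-311, -153.5, 0, 0]]
  ]
}}

```text
time: 1.4
tool_pos: [437.8, 206.9, 292.2]
tcp_rot: [3.141, -0.0, 2.708]
contact_force: [0.4, -0.4, -0.2]
grip_width: 92.2
```

```bash
python3 - <<'E'
from m import *
m,p,d=cap("wrist");cv2.imwrite("pics/w1.png",p)
W=cloud(m,d)
print(bot.get_obs()["tool_pos"],bot.get_obs()["tcp_rot"])
for zs in [(90,145),(145,162),(50,62)]:
    P=box(W,(438,206),50,*zs)
    if len(P):print(zs,len(P),P.mean(0),P.min(0),P.max(0))
E
```

```text
[437.83553043 206.88850124 292.23619144] [ 3.14143942e+00 -2.87339270e-04  2.70841694e+00]
(90, 145) 367 [429.88928171 212.5668156  120.04379172] [426.55652856 198.70371179  90.10165682] [443.14199915 221.19080645 144.84034198]
(145, 162) 691 [436.24218938 210.14709072 155.9049252 ] [426.94829079 198.17225816 145.13694617] [450.25191804 220.96865378 160.18450068]
(50, 62) 1083 [434.86477548 210.28576966  57.29419855] [406.52752921 174.64446013  50.05246411] [471.99866855 241.20184061  61.9947396 ]
```

View pics/w1.png

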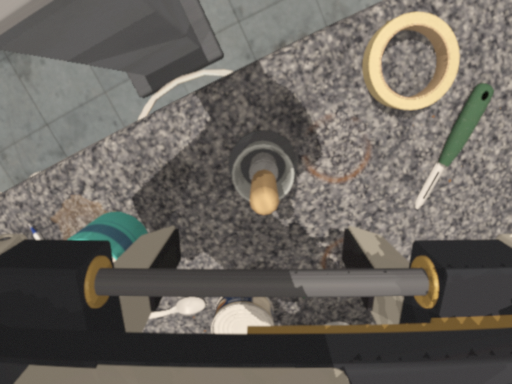

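The wrist picture shows the handle top at (264,200), with nothing else between the fingers. The three views agree on the brush position to within about 3 mm, so I'll descend and grip.

Emit:
{"fn": "carry_out", "kwargs": {
  "deltas": [
    [[0, 0, 12, 0], [0, 0, 30, 0], [0, 0, 50, 0], [0, 0, 70, 0], [0, 0, 90, 0], [0, 0, 106, 0], [0, 0, 116, 0], [0, 0, 120, 0], [0, 0, 120, 0], [0, 0, 120, 0]]
  ]
}}

```text
time: 2.45
tool_pos: [438.8, 206.2, 172.9]
tcp_rot: [3.141, 0.001, 2.707]
contact_force: [-0.3, 0.4, -0.1]
grip_width: 91.5
```

Emit:
{"fn": "carry_out", "kwargs": {
  "deltas": [
    [[0, 0, 0, 0], [0, 0, 0, 0], [0, 0, 0, 0], [0, 0, 0, 0], [0, 0, 0, 0], [0, 0, 0, 0], [0, 0, 0, 0], [0, 0, 0, 0], [0, 0, 0, 0], [0, 0, 0, 0], [0, 0, 0, 0], [0, 0, 0, 0]]
  ],
  "fingers": 10
}}

```text
time: 3.65
tool_pos: [438.5, 206.0, 172.2]
tcp_rot: [3.142, -0.0, 2.707]
contact_force: [-0.3, 1.0, 0.1]
grip_width: 23.1
```

Emit:
{"fn": "carry_out", "kwargs": {
  "deltas": [
    [[0, 0, -5, 0], [0, 0, -15, 0], [0, 0, -30, 0], [0, 0, -50, 0], [0, 0, -70, 0], [0, 0, -90, 0], [0, 0, -110, 0], [0, 0, -130, 0], [0, 0, -145, 0], [0, 0, -152, 0], [0, 0, -155, 0], [0, 0, -155, 0], [0, 0, -155, 0], [0, 0, -155, 0]]
  ]
}}

```text
time: 5.05
tool_pos: [438.3, 205.9, 326.5]
tcp_rot: [-3.141, -0.001, 2.707]
contact_force: [0.3, 0.8, -1.6]
grip_width: 23.3
```

```bash
python3 - <<'E'
from m import *
t=bot.get_obs();print(t["tool_pos"],t["contact_force"],t["grip_width"])
for n in ["scene","top"]:
    m,p,d=cap(n);cv2.imwrite(f"pics/{n}2.png",p[60:240,100:340] if n=="scene" else p)
    W=cloud(m,d)
    for z in range(150,265,10):
        P=box(W,(438,206),40,z,z+10)
        if len(P)>4:print(n,z,len(P),P.mean(0).round(1),P.min(0).round(),P.max(0).round())
E
```

```text
[438.2986983  205.89404203 326.500593  ] [ 0.27398056  0.82391624 -1.5785117 ] 23.3059145827526
scene 160 39 [432.6 196.2 165.5] [422. 191. 161.] [449. 210. 170.]
scene 170 58 [433.  196.6 175.1] [422. 190. 170.] [450. 215. 180.]
scene 180 50 [433.1 196.1 185. ] [422. 190. 180.] [451. 209. 189.]
scene 190 52 [432.4 195.9 195.1] [421. 190. 191.] [452. 214. 200.]
scene 200 60 [432.9 197.1 204.7] [421. 190. 200.] [451. 211. 210.]
scene 210 54 [435.7 202.  212.9] [424. 191. 210.] [450. 216. 220.]
scene 220 15 [435.9 203.6 225.1] [433. 201. 220.] [440. 206. 230.]
scene 230 23 [434.8 199.6 236.6] [426. 196. 233.] [446. 208. 240.]
scene 240 47 [433.5 199.1 245.4] [425. 194. 240.] [446. 213. 250.]
scene 250 35 [434.  198.6 254.2] [425. 189. 250.] [448. 212. 260.]
scene 260 33 [429.  189.8 265.1] [419. 179. 260.] [439. 211. 270.]
```

View pics/scene2.png

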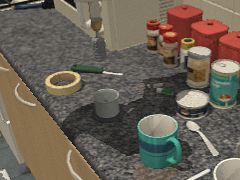

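The crop shows the brush hanging upright in the gripper at (97,38) and the empty holder at (106,103). The head's lower end is at z≈162 and clears both mugs, so I'll carry it to the tall mug.

Emit:
{"fn": "carry_out", "kwargs": {
  "deltas": [
    [[-5, -8, 0, 0], [-14, -25, 0, 0], [-28, -50, 0, 0], [-44, -78, 0, 0], [-62, -109, 0, 0], [-80, -141, 0, 0], [-98, -173, 0, 0], [-116, -204, 0, 0], [-134, -236, 0, 0], [-152, -268, 0, 0], [-170, -300, 0, 0], [-186, -328, 0, 0], [-200, -352, 0, 0], [-210, -370, 0, 0], [-216, -380, 0, 0], [-218.5, -385, 0, 0], [-218.5, -385, 0, 0], [-218.5, -385, 0, 0], [-218.5, -385, 0, 0], [-218.5, -385, 0, 0]]
  ]
}}

```text
time: 7.15
tool_pos: [474.6, -234.5, 327.4]
tcp_rot: [3.141, 0.0, 2.708]
contact_force: [0.2, 0.3, -1.6]
grip_width: 23.1
```

```bash
python3 - <<'E'
from m import *
t=bot.get_obs();print(t["tool_pos"],t["contact_force"],t["grip_width"])
for n in ["scene","top","wrist"]:
    m,p,d=cap(n)
    if n=="scene":cv2.imwrite("pics/s3.png",cv2.resize(p[100:330,200:430],None,fx=2,fy=2))
    W=cloud(m,d)
    P=box(W,(474,-236),60,97,112)
    if len(P)>9:print(n,len(P),circ(P),P.min(0).round(),P.max(0).round())
    P=box(W,(474,-236),40,150,205)
    if len(P)>9:print(n,"brush",len(P),circ(P),P.min(0).round(),P.max(0).round())
E
```

```text
[ 474.61145358 -234.53718003  327.40102143] [ 0.15321077  0.29249932 -1.63729795] 23.098107089022168
scene 490 (array([ 473.2, -235.6]), np.float64(43.0)) [ 429. -280.   97.] [ 519. -191.  107.]
scene brush 403 (array([ 472.6, -232.9]), np.float64(14.6)) [ 457. -250.  162.] [ 485. -220.  205.]
top 11 (array([ 463.1, -193.4]), np.float64(4.1)) [ 457. -197.  101.] [ 469. -192.  109.]
wrist 1105 (array([ 473.4, -236.4]), np.float64(43.1)) [ 430. -284.   97.] [ 519. -191.  110.]
wrist brush 473 (array([ 473.9, -233.9]), np.float64(15.6)) [ 458. -247.  167.] [ 476. -218.  205.]
```

View pics/s3.png

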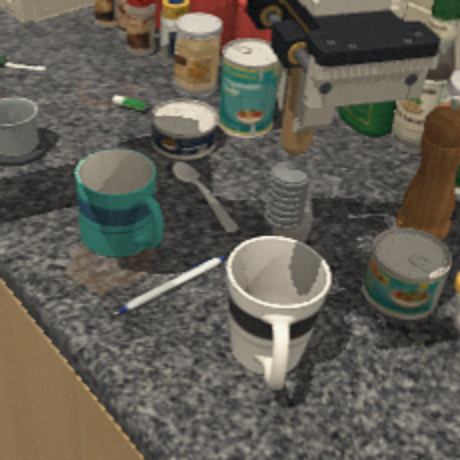

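The zoom shows the head above the tall mug's opening at (278,270). Two views put the brush axis about 2 mm to +y of the mug axis, so I'll shift by that and dip.

Emit:
{"fn": "carry_out", "kwargs": {
  "deltas": [
    [[-1, -2, 5, 0], [-1, -2, 15, 0], [-1, -2, 30, 0], [-1, -2, 45, 0], [-1, -2, 60, 0], [-1, -2, 75, 0], [-1, -2, 90, 0], [-1, -2, 105, 0], [-1, -2, 117, 0], [-1, -2, 125, 0], [-1, -2, 130, 0], [-1, -2, 130, 0]]
  ]
}}

```text
time: 8.5
tool_pos: [474.5, -237.4, 196.6]
tcp_rot: [3.141, -0.001, 2.707]
contact_force: [-0.7, -0.4, -1.7]
grip_width: 23.5
```

Emit:
{"fn": "carry_out", "kwargs": {
  "deltas": [
    [[0, 0, 4, 0], [0, 0, 9, 0], [0, 0, 13, 0], [0, 0, 16, 0], [0, 0, 17, 0], [0, 0, 17, 0], [0, 0, 17, 0], [0, 0, 17, 0]]
  ]
}}

```text
time: 9.3
tool_pos: [474.7, -237.5, 180.4]
tcp_rot: [3.142, 0.0, 2.707]
contact_force: [0.4, 0.3, -1.7]
grip_width: 22.9
```

```bash
python3 - <<'E'
from m import *
t=bot.get_obs();print(t["tool_pos"],t["contact_force"],t["grip_width"])
m,p,d=cap("scene")
cv2.imwrite("pics/s4.png",cv2.resize(p[130:330,250:430],None,fx=2,fy=2))
W=cloud(m,d);P=box(W,(474,-236),46,97,108);print(circ(P),P.min(0),P.max(0))
E
```

```text
[ 474.6843415  -237.5428183   180.35761769] [ 0.35016487  0.27341931 -1.74410604] 22.91099295369748
(array([ 471.6, -236. ]), np.float64(40.0)) [ 429.11739407 -280.87866875   97.03513052] [ 502.25875973 -190.69810739  107.57244695]
```

View pics/s4.png

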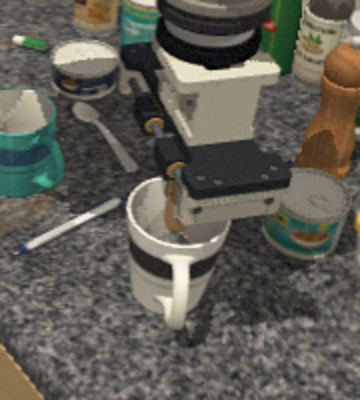

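The head is down in the tall mug, with the handle entering at (178,215). There is no contact force and about 8 mm left to the floor. I'll go 3 mm deeper, then lift straight out.

Emit:
{"fn": "carry_out", "kwargs": {
  "deltas": [
    [[0, 0, 2, 0], [0, 0, 3, 0], [0, 0, 3, 0], [0, 0, 3, 0], [0, 0, 0, 0], [0, 0, -10, 0], [0, 0, -25, 0], [0, 0, -42, 0], [0, 0, -60, 0], [0, 0, -78, 0], [0, 0, -96, 0], [0, 0, -114, 0], [0, 0, -130, 0], [0, 0, -141, 0], [0, 0, -147, 0], [0, 0, -147, 0], [0, 0, -147, 0]]
  ]
}}

```text
time: 11.05
tool_pos: [474.4, -237.4, 326.6]
tcp_rot: [3.141, -0.001, 2.707]
contact_force: [-0.1, 0.2, -0.3]
grip_width: 23.6
```

Emit:
{"fn": "carry_out", "kwargs": {
  "deltas": [
    [[4, 8, 0, 0], [14, 25, 0, 0], [28, 50, 0, 0], [44, 79, 0, 0], [62, 111, 0, 0], [80, 143, 0, 0], [98, 176, 0, 0], [116, 208, 0, 0], [134, 240, 0, 0], [152, 272, 0, 0], [168, 301, 0, 0], [184, 330, 0, 0], [198, 355, 0, 0], [208, 373, 0, 0], [214, 384, 0, 0], [217, 388.5, 0, 0], [217, 388.5, 0, 0], [217, 388.5, 0, 0], [217, 388.5, 0, 0], [217, 388.5, 0, 0]]
  ]
}}

```text
time: 13.05
tool_pos: [441.6, 205.6, 327.3]
tcp_rot: [3.142, 0.0, 2.706]
contact_force: [-0.3, 0.4, -1.0]
grip_width: 23.4
```

```bash
python3 - <<'E'
from m import *
t=bot.get_obs();print(t["tool_pos"],t["contact_force"],t["grip_width"])
for n in ["scene","top","wrist"]:
    m,p,d=cap(n);W=cloud(m,d)
    for nm,c,r,z in [("tall",(474,-236),60,(97,112)),("short",(452,-16),47,(84,96)),("holder",(441,207),40,(45,62)),("head",(441,207),40,(150,212))]:
        P=box(W,c,r,*z)
        if len(P)>15:print(n,nm,len(P),circ(P),P.min(0).round(),P.max(0).round())
E
```

```text
[441.60866035 205.57945758 327.2566548 ] [-0.26325106  0.38749998 -0.96721186] 23.42892771978307
scene tall 487 (array([ 473.2, -235.6]), np.float64(43.0)) [ 429. -280.   97.] [ 518. -190.  107.]
scene short 214 (array([451.9, -14.5]), np.float64(41.0)) [410. -59.  84.] [494.  30.  90.]
scene holder 202 (array([439.5, 206.8]), np.float64(30.7)) [407. 174.  45.] [474. 242.  57.]
scene head 279 (array([440.3, 205.8]), np.float64(14.0)) [425. 189. 161.] [456. 219. 212.]
top tall 279 (array([ 473.6, -236.8]), np.float64(42.8)) [ 432. -284.   97.] [ 517. -192.  111.]
top short 206 (array([452.8, -13.7]), np.float64(41.2)) [410. -61.  84.] [495.  29.  95.]
top holder 86 (array([440.2, 205.6]), np.float64(30.9)) [409. 173.  46.] [469. 236.  61.]
wrist short 470 (array([451. , -12.1]), np.float64(40.3)) [409. -55.  84.] [455.  30.  94.]
wrist holder 652 (array([439.1, 208.4]), np.float64(30.6)) [406. 175.  45.] [472. 242.  61.]
wrist head 649 (array([440.6, 206.7]), np.float64(15.3)) [425. 191. 167.] [454. 223. 212.]
```

The head and holder axes agree within 2 mm, and the mugs haven't moved. Next: lower the brush into the holder.

Emit:
{"fn": "carry_out", "kwargs": {
  "deltas": [
    [[0, 0, 5, 0], [0, 0, 15, 0], [0, 0, 30, 0], [0, 0, 46, 0], [0, 0, 62, 0], [0, 0, 78, 0], [0, 0, 94, 0], [0, 0, 110, 0], [0, 0, 124, 0], [0, 0, 135, 0], [0, 0, 143, 0], [0, 0, 149, 0], [0, 0, 152, 0], [0, 0, 154, 0], [0, 0, 154, 0], [0, 0, 154, 0], [0, 0, 154, 0]]
  ]
}}

```text
time: 14.9
tool_pos: [441.6, 206.3, 173.6]
tcp_rot: [3.141, 0.001, 2.707]
contact_force: [-0.1, 0.1, -0.8]
grip_width: 23.5
```

Emit:
{"fn": "carry_out", "kwargs": {
  "deltas": [
    [[0, 0, 0.5, 0], [0, 0, 1, 0], [0, 0, 1, 0], [0, 0, 1, 0]]
  ]
}}

```text
time: 15.3
tool_pos: [441.4, 206.3, 172.2]
tcp_rot: [3.142, -0.0, 2.707]
contact_force: [-0.7, -0.0, -0.8]
grip_width: 23.4
```

Emit:
{"fn": "carry_out", "kwargs": {
  "deltas": [
    [[0, 0, 0, 0], [0, 0, 0, 0], [0, 0, 0, 0], [0, 0, 0, 0], [0, 0, 0, 0], [0, 0, 0, 0], [0, 0, 0, 0], [0, 0, 0, 0], [0, 0, 0, 0], [0, 0, 0, 0], [0, 0, 0, 0], [0, 0, 0, 0]]
  ],
  "fingers": 85
}}

```text
time: 16.5
tool_pos: [441.4, 206.3, 172.2]
tcp_rot: [3.141, 0.0, 2.707]
contact_force: [-0.5, -0.2, 0.2]
grip_width: 84.9
```

Emit:
{"fn": "carry_out", "kwargs": {
  "deltas": [
    [[0, 0, -6, 0], [0, 0, -18, 0], [0, 0, -34, 0], [0, 0, -52, 0], [0, 0, -72, 0], [0, 0, -92, 0], [0, 0, -112, 0], [0, 0, -130, 0], [0, 0, -142, 0], [0, 0, -148, 0], [0, 0, -150, 0], [0, 0, -150, 0], [0, 0, -150, 0]]
  ]
}}

```text
time: 17.8
tool_pos: [441.2, 206.2, 321.6]
tcp_rot: [-3.141, -0.001, 2.707]
contact_force: [0.3, -0.6, 0.2]
grip_width: 84.9
```

```bash
python3 - <<'E'
from m import *
t=bot.get_obs();print(t["time"],t["tool_pos"],t["contact_force"],t["grip_width"])
for n in ["scene","top","wrist"]:
    m,p,d=cap(n);W=cloud(m,d)
    if n=="scene":cv2.imwrite("pics/s5.png",cv2.resize(p[80:310,120:400],None,fx=2,fy=2))
    for nm,c,r,z in [("tall",(474,-236),60,(97,112)),("short",(452,-16),47,(84,96)),("low handle",(441,207),30,(92,110)),("high handle",(441,207),30,(130,148)),("all",(441,207),40,(60,200))]:
        P=box(W,c,r,*z)
        if len(P)>15:print(n,nm,len(P),circ(P),P.mean(0).round(1),P.max(0).round())
E
```

```text
17.8 [441.18180303 206.19069613 321.58165162] [ 0.27742529 -0.57554187  0.19458246] 84.92819190666067
scene tall 496 (array([ 473.2, -235.6]), np.float64(42.9)) [ 474.6 -235.1  102. ] [ 518. -190.  107.]
scene short 204 (array([451.8, -14.5]), np.float64(41.2)) [450.8 -14.8  87.2] [496.  28.  90.]
scene low handle 59 (array([439.9, 205.6]), np.float64(10.3)) [437.3 199.3 100.8] [451. 211. 110.]
scene high handle 68 (array([440.5, 205.9]), np.float64(10.5)) [437.2 199.4 139.4] [451. 212. 148.]
scene all 299 (array([439.3, 204. ]), np.float64(8.5)) [437.7 200.  118.2] [451. 212. 157.]
top tall 278 (array([ 474.2, -236.2]), np.float64(42.5)) [ 476.6 -240.1  104.4] [ 518. -192.  110.]
top short 204 (array([452.9, -13.7]), np.float64(41.2)) [454.7 -16.7  89.6] [495.  29.  94.]
wrist short 359 (array([449.9, -11. ]), np.float64(39.3)) [428.2  10.8  89.3] [462.  30.  93.]
wrist low handle 77 (array([440.6, 207.4]), np.float64(11.7)) [431.8 211.  101. ] [443. 219. 110.]
wrist high handle 106 (array([440.6, 207.3]), np.float64(11.7)) [431.8 211.3 139.5] [444. 219. 148.]
wrist all 947 (array([437.6, 209.3]), np.float64(9.1)) [436.  209.5 133.9] [458. 240. 160.]
```

View pics/s5.png

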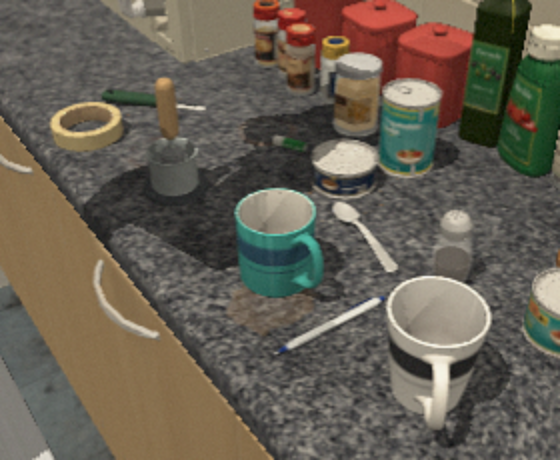

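The brush stands upright in its holder at (168,130), both mugs are where they were, and the gripper is clear.

```bash
python3 -c "
from plant import bot
print(bot.close_job())"
```

```text
the job is handed in; nothing more can be done
None
```

The job is done and handed in at about 18 s of the 54 s allowed. I took the brush by its handle and dipped its head into the tall mug to an estimated 5 mm above the floor. I then lifted it clear, put it back in its holder head down, let go and backed off upward.

- **Brush:** it stands upright. Its axis is the same at the low and high parts of the handle to within 1 mm, its top is at z ≈ 158 mm, and it is centred in the holder to about 2 mm.
- **Mugs:** the scene camera puts both where they were, within about 1 mm. The top camera agrees for the tall mug.
- **Force:** readings stayed under 2 N at the end of every move.
- **Disagreements:** the cameras differed from each other by about 2–3 mm throughout. The short mug's centre appeared to shift by up to 3 mm, but that came from including part of its handle in the first measurement. Its edges stayed put within 1–2 mm.

The dip depth comes from the arm's position and the brush's dimensions, because no camera could see the head inside the mug.

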